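# Load the sliding bench caddy and hold it in its notch

### The job

Sort the loose parts into the sliding caddy: both orange file handles into its orange bin and the cork sanding block into its blue bin. Then grip the caddy by its black paddle and slide it along the rail towards the yellow clip until you feel its ball click into the clip's notch, red mark on red mark, without running on past the notch; finish there, still gripping the paddle and holding the caddy steady. Leave the other tools on the bench where they are.

Things in the scene. Friction and masses are not known exactly. Their poses are not given: they have to be found in the camera images.
- handle_a_mid (a point): First orange plastic file handle with a brass ferrule, loose on the bench, lying on its side: a barrel 85 mm long, 29 mm in diameter over most of its length, 45 g. Point: its centre, 14.5 mm above the bench. Its x axis runs along the handle (ferrule at +x).
- handle_b_mid (a point): Second orange file handle, same shape and size, same axes. Point: its centre.
- cork_mid (a point): Cork sanding block, loose, 70 mm (its x) by 40 mm (its y) by 30 mm high, 60 g. Point: its centre, 15 mm above the bench.
- bin_orange (a point): Centre of the inner floor of the caddy's orange bin, 32 mm above the bench. The bin is inside 100 mm (x) by 90 mm (y), walls 4 mm thick, open at the top, rim 36 mm above this floor (68 mm above the bench). Axes as the rail's: y runs along the rail, z up.
- bin_blue (a point): The same for the blue bin, which adjoins the orange one on its -y side (98 mm between centres). Both bins are one with the caddy and slide with it.
- paddle_mid (a point): Centre of the grip of the caddy's black upright paddle, on an aluminium tab in front of the bins (94 mm to -x of the bins' centre line): 16 mm thick along the rail (y), 26 mm across (x); its top is 20 mm above this point (86 mm above the bench), the tab's top 32 mm below it. Grip from above, fingers closing along the rail. Axes as the rail's.
- caddy: The sliding caddy itself: both bins, tab and paddle in one. Origin: on the bench under the middle of the two bins. Axes as the rail's.
- pointer (a point): Red mark at the front edge of the caddy's tab, level with the paddle's middle and the ball (same y), 34 mm above the bench. The caddy (about 0.75 kg plus load) slides only along the rail's y axis, rail friction about 2.5 N; it starts on the +y side and goes towards -y. The rail lies across the robot, turned up to 0.15 rad. Axes as the rail's.
- notch_mark (a point): Red mark at the notch of the yellow clip fixed on the rail's front, 15 mm above the bench. Notched: 'pointer' and this mark have equal y in the rail's axes. The ball under the tab meets the first crest 12 mm before the notch (about 6 N more push), tops it 6 mm before, then pulls the caddy into the notch; pushing on meets an equal second crest, its top 6 mm beyond. Axes as the rail's.
- wax_jar: Bystander: small amber jar with black lid, 42 mm across, 42 mm high, standing among the loose parts. Origin: centre of its underside.
- screwdriver: Bystander: screwdriver with red handle, 200 mm long, lying. Origin: under its middle.
- hammer: Bystander: hammer, 270 mm long, lying at the back. Origin: under its middle.
- tape_measure: Bystander: yellow tape measure, 62 by 62 mm, 34 mm high. Origin: centre of its underside.
- glue_bottle: Bystander: white glue bottle with red cap, 56 mm across, 150 mm high, at the back. Origin: centre of its underside.
- wedge: Bystander: dark wood offcut 110 by 45 mm, 22 mm high. Origin: centre of its underside.
Mind the look-alikes: they are no part of the job. Leave any purple look-alike of the part that bears handle_a_mid alone.

How it is judged:
On the way:
1. both handles lie released in the orange bin and the cork block in the blue bin, with the caddy still more than 30 mm short of the notch (x of handle_a_mid in the frame of bin_orange between -0.05 and 0.05 m and y of handle_a_mid in the frame of bin_orange between -0.045 and 0.045 m and z of handle_a_mid in the frame of bin_orange between 0 and 0.045 m and x of handle_b_mid in the frame of bin_orange between -0.05 and 0.05 m and y of handle_b_mid in the frame of bin_orange between -0.045 and 0.045 m and z of handle_b_mid in the frame of bin_orange between 0 and 0.045 m and x of cork_mid in the frame of bin_blue between -0.05 and 0.05 m and y of cork_mid in the frame of bin_blue between -0.045 and 0.045 m and z of cork_mid in the frame of bin_blue between 0 and 0.045 m and contact force between the fingers and handle_a below 0.2 N and contact force between the fingers and handle_b below 0.2 N and contact force between the fingers and cork_block below 0.2 N and y of pointer in the frame of notch_mark above 0.03 m), for 0.2 s.
At the end, for the whole second after the job is handed in: Handles in the orange bin, cork block in the blue one (centres within the walls, under 45 mm above the bin floor, fingers off them); red mark within 3 mm of the notch along the rail, caddy still (under 10 mm/s); fingers still grip the paddle (over 2 N, within 40 mm of its middle) (x of handle_a_mid in the frame of bin_orange between -0.05 and 0.05 m and y of handle_a_mid in the frame of bin_orange between -0.045 and 0.045 m and z of handle_a_mid in the frame of bin_orange between 0 and 0.045 m and x of handle_b_mid in the frame of bin_orange between -0.05 and 0.05 m and y of handle_b_mid in the frame of bin_orange between -0.045 and 0.045 m and z of handle_b_mid in the frame of bin_orange between 0 and 0.045 m and x of cork_mid in the frame of bin_blue between -0.05 and 0.05 m and y of cork_mid in the frame of bin_blue between -0.045 and 0.045 m and z of cork_mid in the frame of bin_blue between 0 and 0.045 m and contact force between the fingers and handle_a below 0.2 N and contact force between the fingers and handle_b below 0.2 N and contact force between the fingers and cork_block below 0.2 N and y of pointer in the frame of notch_mark between -0.003 and 0.003 m and linear speed of caddy below 0.01 m/s and contact force between the fingers and caddy above 2 N and distance between the grasp point and paddle_mid below 0.04 m); the arm keeps its last pose, push and grip.
It fails at once if the caddy runs more than 9 mm past the notch (y of pointer in the frame of notch_mark below -0.009 m).
It fails at once if another tool on the bench is moved more than 30 mm (distance of any of wax_jar, screwdriver, hammer, tape_measure, glue_bottle, wedge from where it was at the start of the episode above 0.03 m).
It also fails if it takes over 72 s, if anything falls off the work surface, if the arm or the gripper's body presses on something with over 40 N, if the wrist force passes 120 N, or if a joint passes its speed limit or range.

### The arm

A 6-joint arm with a two-finger parallel gripper is mounted at the origin on the work surface. World frame = base frame: x ahead of the robot, y to its left, z up, the work surface at z = 0. Lengths are in m, angles in rad, forces in N, time in s.
With the tool pointing down it reaches from about 0.35 to 0.875 m from the base axis. Payload 4.2 kg.
Tool frame: the origin (TCP) lies midway between the tips of the shut fingers; the grasp point (between the pads) lies 19 mm behind it; z points along the fingers, y is the line along which they close (so a half turn about z gives the same grasp; the last joint's range is limited). The gripper opens to 87 mm and grips with 3 to 60 N. Pads are 19 mm wide; open, the fingers measure 117 mm over their backs; the gripper's body (75 mm by 190 mm) begins 51 mm behind the grasp point.
Start: joints at [-0.892, 0.385, 0.008, 0, -1.194, -0.259], TCP at [0.255, -0.571, 0.223] pointing down, gripper open.
Joint ranges: [-3.14, 3.14], [-1.21, 2.06], [-1.07, 1.41], [-3.16, 2.05], [-2.99, -0.16], [-3.1, 3.1]. Speed limits (rad/s): [2.79, 2.79, 3.14, 3.14, 3.14, 3.14].

### API

Orientations are given as a unit quaternion [x, y, z, w].
In Python, from cell import ctrl gives the robot as it stands.
- The arm moves only by the tool jog_arm, never from a script. Its argument "steps" is a list that holds one entry, the list of rows, each a list of 4 numbers: the shift along the tool's x, y, z in mm, then the turn about the tool's z in rad. In form: [[[tx, ty, tz, yaw], ...]]. A call has 1 to 8 rows; each row is the pose to reach, as a shift and turn from the pose commanded when the call began, along the tool's axes at that moment; what a row does not reach only later rows make up. A row lasts 1/8 s, in which the tool goes at most 62.5 mm and 10.7 degrees, less where a joint would pass 70% of its speed; a pose out of reach is approached as far as the arm can. A call with a gripper value outside its range is refused whole. "fingers" is the opening, from -1 (shut) to 1 (fully open), so that 0 is half open, set as the call begins (left out, the last holds). The fingers move at their own pace and stop on an object; the grip force is fixed at half the most. Time passes only in rows, so rows that repeat a pose let the fingers close. It gives the time, the measured TCP pose, the force, the opening and the grip force at its end, in the units of the state.
- ctrl.get_state(): the state, without advancing time (a new reading comes with each control period).
- ctrl.snapshot(name): name is "scene" or "top" or "wrist"; returns (picture, depth): 400x640x3 uint8, red, green, blue; 400x640 float32, m along the optical axis (not along the pixel's ray), 0 where there is no reading.
- ctrl.camera_model(name): a dict with "fx", "fy", "cx", "cy" (pixels), "R" (3x3) and "t" (3): a world point X has camera coordinates R X + t. Camera axes: x right, y down, z forward; pixel columns grow to the right and rows downward; lengths in m; the calibration is good to about 2 mm. A picture is of the moment at which its call begins: read the wrist's pose just before it. camera_model takes no time and is no camera call; for the wrist camera it gives the pose at the moment of the call.
- ctrl.sign_off(): hands the job in; it is judged then, once.
The state is a dict: "clock": time; "joint_pos": joint angles; "qvel": joint speeds; "joint_efforts": joint torques, N m; "position": TCP position; "ee_rot": TCP orientation; "ft_force": force on the tool from outside, world axes, zero at the start; "moment": the same for the moment, N m; "width": opening from 0.0 (shut) to 1.0 (fully open); "grasp_force": force on a finger pad.
Only numpy, scipy, OpenCV 4.12 (cv2) and the standard library are available. Lean on these libraries where they do the work, as an engineer would, in place of code of your own. Each camera call takes 0.05 s, during which the arm holds its last target. There are 200 camera calls.

## Working session

There is one attempt and no reset: what is moved stays moved. The work goes in short steps, Python scripts to look and compute and a tool call to move; the robot and the scene stay as the last step left them, time stands still between calls to the robot, and variables do not carry over. Pictures are saved under pics/ and viewed, at most 10 in all, crops included, and the job is handed in when it is done.

Besides the shell and the picture viewer there is one more tool, called after "Emit:" as a command line: name --argument value ..., lists and objects as JSON in quotes. jog_arm: Moves the arm, as the interface text tells. Its arguments: {"type":"object","properties":{"steps":{"type":"array"},"fingers":{"type":"number"}},"required":["steps"]}

```bash
mkdir -p pics; ls; python3 - <<'E'
from cell import ctrl
import cv2,numpy as np
s=ctrl.get_state();print(s)
for n in("top","scene"):
    p,d=ctrl.snapshot(n);cv2.imwrite(f"pics/{n}0.png",p[:,:,::-1]);np.savez(f"{n}0.npz",p=p,d=d)
    m=ctrl.camera_model(n);print(n,m)
E
```

```text
pics
{'clock': 0.0, 'joint_pos': array([-8.92402658e-01,  3.85566144e-01,  6.63950448e-03, -5.13066497e-04,
       -1.19400951e+00, -2.58583674e-01]), 'qvel': array([-2.82600446e-03, -5.54685350e-04,  1.34115203e-04, -1.72504746e-03,
       -8.91571710e-05, -1.28561008e-03]), 'joint_efforts': array([-1.02445891e-03, -3.90659273e+01,  1.87404406e+01,  4.21986312e+00,
        1.10150772e-02, -1.91664330e-04]), 'position': array([ 0.25450795, -0.57017436,  0.22145709]), 'ee_rot': array([-2.08274292e-01,  9.78069843e-01,  1.06229449e-03, -2.70360833e-04]), 'ft_force': array([ 0.70997127,  0.48839155, -0.14858997]), 'moment': array([ 0.03976818, -0.00487927, -0.03914242]), 'grasp_force': 0.0, 'width': 0.9975822607664016}
top {'fx': 410.5306988153723, 'fy': 410.5306988153723, 'cx': 320.44451506531266, 'cy': 189.96955132381677, 'R': array([[-0.02227063, -0.99973876,  0.00514076],
       [-0.99507644,  0.02166946, -0.09671256],
       [ 0.0965759 , -0.0072693 , -0.99529908]]), 't': array([-1.00429288e-03,  5.23729451e-01,  1.32063566e+00])}
scene {'fx': 446.222679479282, 'fy': 446.222679479282, 'cx': 329.4709057500822, 'cy': 197.80717216923057, 'R': array([[ 0.72207901,  0.6916434 , -0.01520869],
       [ 0.41222476, -0.44781158, -0.79343276],
       [-0.55558316,  0.56665174, -0.60846788]]), 't': array([-0.37838684, -0.18112237,  1.4164182 ])}
```

View pics/top0.png

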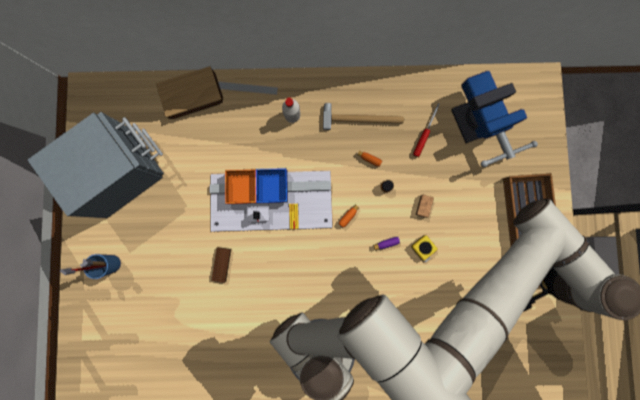

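View pics/scene0.png

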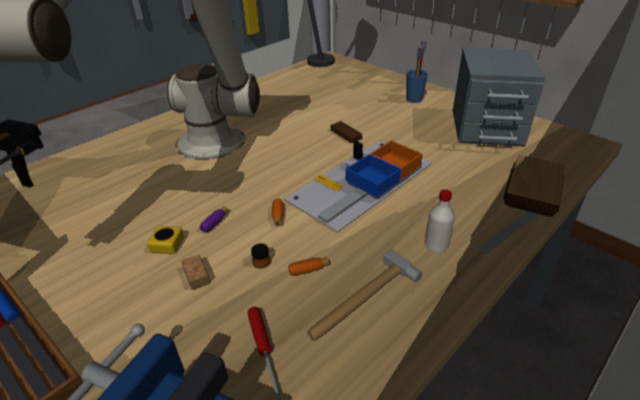

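Top view candidates:
- **Handles:** orange at (370,158) and (348,216). The purple look-alike at (386,243) is excluded.
- **Cork:** tan block at (424,206). The dark wedge at (221,265) and the offcut at (190,93) are not it.
- **Caddy:** orange bin (240,187), blue bin (271,186), paddle (257,215), clip (294,216).

Next I measure these and check the choice in one crop.

```bash
cat > h.py <<'E'
import cv2,numpy as np
from cell import ctrl
def ray(m,u,v,z):
    R=np.array(m["R"]);t=np.array(m["t"]);c=-R.T@t
    d=R.T@np.array([(u-m["cx"])/m["fx"],(v-m["cy"])/m["fy"],1]);return c+d*(z-c[2])/d[2]
def proj(m,X):
    q=np.array(m["R"])@X+m["t"];return m["fx"]*q[0]/q[2]+m["cx"],m["fy"]*q[1]/q[2]+m["cy"]
def blobs(p,lo,hi,amin=20,roi=None):
    h=cv2.cvtColor(p,cv2.COLOR_RGB2HSV);k=cv2.inRange(h,np.array(lo),np.array(hi))
    if roi:
        z=np.zeros_like(k);a,b,c,d=roi;z[b:d,a:c]=k[b:d,a:c];k=z
    cs,_=cv2.findContours(k,cv2.RETR_EXTERNAL,cv2.CHAIN_APPROX_NONE)
    return [c for c in cs if cv2.contourArea(c)>amin]
def onplane(m,c,z):
    w=np.array([ray(m,*q[0],z)[:2] for q in c]);r=cv2.minAreaRect((w*1000).astype(np.float32))
    b=cv2.boxPoints(r);e=b[1]-b[0];f=b[2]-b[1]
    if np.hypot(*f)>np.hypot(*e):e,f=f,e
    return np.round(r[0],1),np.round([np.hypot(*e),np.hypot(*f)],1),round(float(np.arctan2(e[1],e[0])),3)
def tool(X):  # world point (m) -> shift in tool axes, mm, from commanded ~ measured pose
    from scipy.spatial.transform import Rotation as Ro
    s=ctrl.get_state();return np.round(Ro.from_quat(s["ee_rot"]).inv().apply(np.array(X)-s["position"])*1000,1)
E
python3 - <<'E'
from h import *
p=np.load("top0.npz")["p"];d=np.load("top0.npz")["d"];m=ctrl.camera_model("top")
def show(n,lo,hi,z,roi,amin=10):
    for c in blobs(p,lo,hi,amin,roi):
        print(n,c.mean(0).round(1),onplane(m,c,z))
show("orange",(3,170,120),(14,255,255),.0145,(320,140,400,235))
show("cork",(5,80,60),(20,255,190),.03,(405,185,440,225))
show("obin",(3,150,80),(16,255,255),.068,(210,150,300,220),50)
show("blue",(100,120,50),(125,255,255),.068,(210,150,300,220),50)
show("paddle",(0,0,0),(180,255,60),.086,(235,200,280,225),5)
show("yellow",(20,150,120),(35,255,255),.01,(280,200,310,235),10)
show("red",(0,150,100),(4,255,255),.02,(230,200,310,235),0)
show("board",(0,0,150),(180,40,255),.002,(200,160,340,240),100)
cv2.imwrite("pics/c1.png",cv2.resize(p[140:260,200:440],None,fx=3.3,fy=3.3,interpolation=cv2.INTER_CUBIC)[:,:,::-1])
E
```

```text
orange [[347.5 216.8]] (array([434.6, -99.6]), array([70.4, 24.7], dtype=float32), -0.722)
orange [[371.4 158.1]] (array([ 628. , -183.4]), array([68.4, 18.2], dtype=float32), 1.078)
cork [[422.1 208. ]] (array([ 460.1, -342.5]), array([90.6, 65.3], dtype=float32), -0.292)
obin [[239.9 186. ]] (array([537.3, 244.2]), array([107.9,  92.3], dtype=float32), 0.0)
blue [[271.3 185.8]] (array([536.2, 142.6]), array([105.8,  96.5], dtype=float32), 0.029)
paddle [[255.8 215.2]] (array([443.9, 191.5]), array([18.6, 15.7], dtype=float32), -0.022)
yellow [[293.4 217.3]] (array([441. ,  79.7]), array([79.1, 26.4], dtype=float32), -0.017)
board [[215.1 181.6]] (array([558.6, 334.8]), array([60.5, 40.3], dtype=float32), -0.106)
board [[277.2 207. ]] (array([494.6, 152.8]), array([398.6, 191.1], dtype=float32), -1.563)
```

View pics/c1.png

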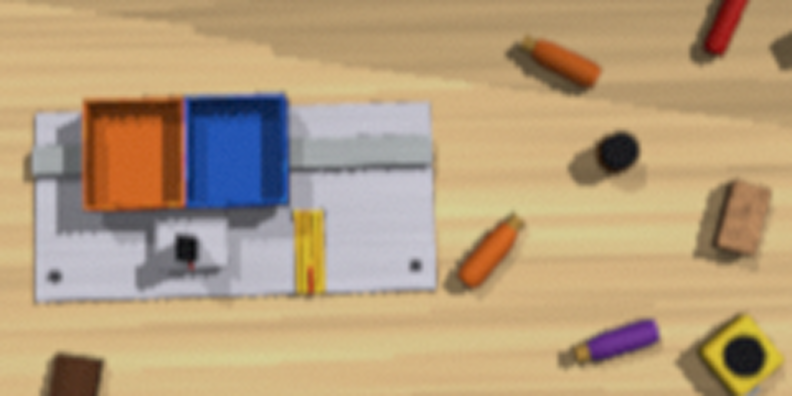

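The crop confirms the choice: handle A is at crop (488,252), handle B at (562,62) and the cork at (742,218). The caddy sits in line with the world axes. I hover over handle A first for a near check.

```bash
python3 -c "
from h import *
print(tool([.440,-.105,.17]))"
```

```text
[-358.9  349.2   52.2]
```

Emit:
jog_arm --steps '[[[-359,349,50,1.14],[-359,349,50,1.14],[-359,349,50,1.14],[-359,349,50,1.14],[-359,349,50,1.14],[-359,349,50,1.14],[-359,349,50,1.14],[-359,349,50,1.14]]]' --fingers 0.4

```text
clock: 1.1
position: [0.4251, -0.1439, 0.1767]
ee_rot: [0.353, 0.936, 0.0, 0.0]
ft_force: [1.1, -1.2, -0.4]
width: 0.7
grasp_force: 0.0
```

Emit:
jog_arm --steps '[[[0,0,0,0],[0,0,0,0],[0,0,0,0]]]'

```text
clock: 1.48
position: [0.4244, -0.1467, 0.1768]
ee_rot: [0.353, 0.935, -0.0, -0.0]
ft_force: [-0.8, 0.2, -0.0]
width: 0.701
grasp_force: 0.0
```

```bash
python3 - <<'E'
from h import *
s=ctrl.get_state();print(s["clock"],s["position"],s["ee_rot"],s["joint_pos"])
m=ctrl.camera_model("wrist");p,d=ctrl.snapshot("wrist");np.savez("w1.npz",p=p,d=d);cv2.imwrite("pics/w1.png",p[:,:,::-1])
for c in blobs(p,(3,150,80),(16,255,255),500): print(c.mean(0).round(),onplane(m,c,.0145))
print(tool([.44,-.105,.004]))
E
```

```text
1.475 [ 0.42435298 -0.14672646  0.17683508] [ 3.53336077e-01  9.35496443e-01 -5.08932280e-05 -1.41608178e-04] [ 3.09686879e-02  1.26461500e-01 -4.72170113e-01 -1.71428574e-05
 -9.72465332e-01 -2.32402500e+00]
[[371. 158.]] (array([436.6, -98.3]), array([75.2, 28.7], dtype=float32), -0.733)
[ 15.9  41.8 172.9]
```

View pics/w1.png

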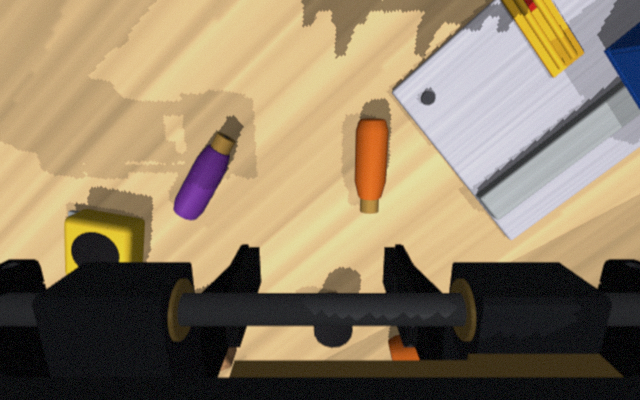

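The wrist view shows handle A alone at (371,160), ferrule downward at (369,206), between the fingers' line of closing. The purple one is at (205,175). I go over it and down.

Emit:
jog_arm --steps '[[[18,44,40,0.01],[18,44,90,0.01],[18,44,130,0.01],[18,44,130,0.01]]]'

```text
clock: 2.02
position: [0.4379, -0.102, 0.0447]
ee_rot: [0.358, 0.934, -0.002, -0.003]
ft_force: [-0.2, -0.0, 0.3]
width: 0.698
grasp_force: 0.0
```

```bash
python3 -c "
from h import *
s=ctrl.get_state();print(s['clock'],s['position']);print(tool([.440,-.102,.004]))"
```

```text
2.025 [ 0.437854   -0.10201763  0.04472789]
[-1.8  1.7 40.7]
```

Emit:
jog_arm --steps '[[[-2,2,25,0],[-2,2,40,0],[-2,2,40,0]]]'

```text
clock: 2.4
position: [0.4437, -0.1013, 0.0078]
ee_rot: [0.358, 0.934, 0.0, 0.0]
ft_force: [0.8, 0.1, -0.0]
width: 0.7
grasp_force: 0.0
```

Emit:
jog_arm --steps '[[[0,0,0,0],[0,0,0,0],[0,0,0,0],[0,0,0,0],[0,0,0,0]]]' --fingers -1

```text
clock: 3.02
position: [0.4433, -0.1006, 0.0071]
ee_rot: [0.357, 0.934, 0.0, 0.0]
ft_force: [-0.3, 0.2, 2.4]
width: 0.323
grasp_force: 30.0
```

Emit:
jog_arm --steps '[[[0,0,-50,0],[0,0,-100,0],[0,0,-130,0],[0,0,-130,0]]]'

```text
clock: 3.52
position: [0.4447, -0.1004, 0.1391]
ee_rot: [0.357, 0.934, 0.001, 0.003]
ft_force: [-0.5, -0.2, -0.0]
width: 0.325
grasp_force: 30.0
```

```bash
python3 -c "
from h import *
s=ctrl.get_state();print(s['clock'],s['position'],s['joint_pos']);
for x in (.533,.537,.540): print(tool([x,.262,.13]))
import numpy as np
p=np.load('top0.npz')['p'];d=np.load('top0.npz')['d'];m=ctrl.camera_model('top')
# floor points of bins by depth, height map check
K=np.array([[m['fx'],0,m['cx']],[0,m['fy'],m['cy']],[0,0,1]])
v,u=np.mgrid[150:240,200:340];dd=d[150:240,200:340];c=np.stack([(u-m['cx'])/m['fx']*dd,(v-m['cy'])/m['fy']*dd,dd],-1)-m['t'];W=c@np.array(m['R'])
k=(W[...,2]>.055)&(W[...,2]<.078);q=W[k];print('rim',k.sum(),q.min(0),q.max(0),cv2.minAreaRect((q[:,:2]*1000).astype(np.float32)))
k=(W[...,2]>.08)&(W[...,2]<.095);q=W[k];print('pad',k.sum(),q.mean(0))
"
```

```text
3.525 [ 0.4446607  -0.10041548  0.1391153 ] [ 1.36159785e-01  1.80886789e-01 -5.16028683e-01  1.88586312e-04
 -8.67936180e-01 -2.43705604e+00]
[175.9 328.9   9.9]
[172.9 331.6   9.9]
[170.7 333.6   9.9]
rim 409 [0.43485771 0.09608241 0.05520652] [0.594949   0.29183317 0.07684324] ((514.9906616210938, 194.88150024414062), (195.85997009277344, 159.97630310058594), 89.14496612548828)
pad 38 [0.44520412 0.19293764 0.08536111]
```

Emit:
jog_arm --steps '[[[172,333,0,-0.72],[172,333,0,-0.72],[172,333,0,-0.72],[172,333,0,-0.72],[172,333,0,-0.72],[172,333,0,-0.72],[172,333,0,-0.72],[172,333,0,-0.72]]]'

```text
clock: 4.53
position: [0.5359, 0.2616, 0.1347]
ee_rot: [0.005, 1.0, -0.001, -0.002]
ft_force: [-0.4, -0.6, -0.1]
width: 0.324
grasp_force: 30.0
```

```bash
python3 -c "
from h import *
from scipy.spatial.transform import Rotation as R
s=ctrl.get_state();print(s['clock'],s['position'],s['width'],s['joint_pos'],R.from_quat(s['ee_rot']).as_matrix()[:,1]);
print(tool([.539,.263,.073]))"
```

```text
4.525 [0.5359366  0.26159746 0.13472926] 0.32421295945625034 [ 7.25088185e-01  4.13249973e-01 -1.82479773e-01 -6.14294973e-04
 -9.79418267e-01 -2.30556365e+00] [ 0.01001799  0.99994659 -0.0025402 ]
[-3.3  1.6 61.7]
```

Emit:
jog_arm --steps '[[[-3,1,35,0],[-3,1,61,0],[-3,1,61,0],[-3,1,61,0]]]'

```text
clock: 5.03
position: [0.5407, 0.2626, 0.0769]
ee_rot: [0.005, 1.0, 0.0, 0.001]
ft_force: [-0.4, 0.2, 0.1]
width: 0.324
grasp_force: 30.0
```

Emit:
jog_arm --steps '[[[0,0,0,0],[0,0,0,0],[0,0,0,0]]]' --fingers 0

```text
clock: 5.4
position: [0.5404, 0.2634, 0.0765]
ee_rot: [0.005, 1.0, 0.0, 0.0]
ft_force: [0.1, -0.1, 0.8]
width: 0.488
grasp_force: 0.0
```

Emit:
jog_arm --steps '[[[0,0,-50,0],[0,0,-85,0]]]' --fingers 0.4

```text
clock: 5.65
position: [0.5406, 0.2635, 0.1629]
ee_rot: [0.005, 1.0, 0.0, 0.001]
ft_force: [0.7, -0.3, -0.3]
width: 0.64
grasp_force: 0.0
```

```bash
python3 -c "
from h import *
s=ctrl.get_state();print(s['clock'],s['position'],s['width']);
print(tool([.625,-.18,.17]))"
```

```text
5.65 [0.54061289 0.26349483 0.16285569] 0.6401653874840086
[ -88.7 -442.6   -7.3]
```

Emit:
jog_arm --steps '[[[-110,-405,-7,-1.09],[-110,-405,-7,-1.09],[-110,-405,-7,-1.09],[-110,-405,-7,-1.09],[-110,-405,-7,-1.09],[-110,-405,-7,-1.09],[-110,-405,-7,-1.09],[-110,-405,-7,-1.09]]]'

```text
clock: 6.65
position: [0.6462, -0.1469, 0.1674]
ee_rot: [-0.512, 0.859, -0.0, -0.0]
ft_force: [-0.9, -0.4, -0.3]
width: 0.7
grasp_force: 0.0
```

Emit:
jog_arm --steps '[[[0,0,0,0],[0,0,0,0]]]'

```text
clock: 6.9
position: [0.6459, -0.1416, 0.168]
ee_rot: [-0.515, 0.857, 0.0, 0.0]
ft_force: [0.9, -0.1, -0.2]
width: 0.702
grasp_force: 0.0
```

```bash
python3 - <<'E'
from h import *
s=ctrl.get_state();print(s["clock"],s["position"],s["ee_rot"],s["joint_pos"])
m=ctrl.camera_model("wrist");p,d=ctrl.snapshot("wrist");cv2.imwrite("pics/w2.png",p[:,:,::-1])
for c in blobs(p,(3,150,80),(16,255,255),500): print(c.mean(0).round(),onplane(m,c,.0145))
print(tool([.628,-.18,.007]))
m=ctrl.camera_model("top");p,d=ctrl.snapshot("top")
for c in blobs(p,(3,150,80),(16,255,255),10,(210,150,300,230)): print(c.mean(0).round(),onplane(m,c,.068))
cv2.imwrite("pics/c2.png",cv2.resize(p[140:260,200:440],None,fx=3.3,fy=3.3)[:,:,::-1])
E
```

```text
6.9 [ 0.64587    -0.14157829  0.16801777] [-5.14689868e-01  8.57376424e-01  8.86059020e-05  2.29540899e-05] [ 2.82197115e-02  4.84417829e-01  2.77468178e-02 -1.97158401e-04
 -1.11417220e+00 -5.17637323e-01]
[[323. 139.]] (array([ 626.4, -179.4]), array([74.4, 28.4], dtype=float32), 1.087)
[ 42.5  -2.3 161.1]
[[239. 187.]] (array([537.8, 243.1]), array([106.5,  93.6], dtype=float32), 0.028)
```

View pics/c2.png

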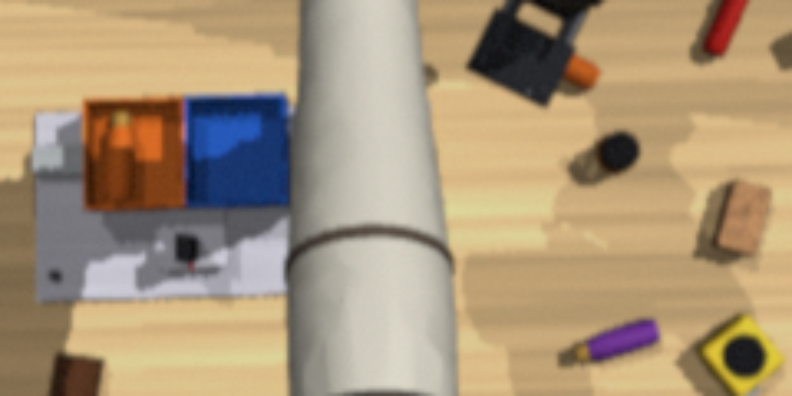

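Handle A lies in the orange bin at crop (120,155), along its left wall, and the caddy has not moved. Next I pick handle B.

Emit:
jog_arm --steps '[[[39,-1,40,0],[39,-1,90,0],[39,-1,130,0],[39,-1,155,0],[39,-1,164,0],[39,-1,164,0]]]'

```text
clock: 7.75
position: [0.6288, -0.1772, 0.004]
ee_rot: [-0.515, 0.857, -0.0, -0.0]
ft_force: [0.7, 0.3, -0.6]
width: 0.702
grasp_force: 0.0
```

Emit:
jog_arm --steps '[[[0,0,0,0],[0,0,0,0],[0,0,0,0],[0,0,0,0]]]' --fingers -1

```text
clock: 8.25
position: [0.6285, -0.1778, 0.0042]
ee_rot: [-0.514, 0.858, -0.0, 0.0]
ft_force: [-0.8, 0.6, 0.6]
width: 0.332
grasp_force: 0.2
```

Emit:
jog_arm --steps '[[[0,0,-50,0],[0,0,-100,0],[0,0,-130,0],[0,0,-130,0]]]'

```text
clock: 8.75
position: [0.6302, -0.178, 0.1373]
ee_rot: [-0.514, 0.858, -0.002, 0.003]
ft_force: [-0.3, -0.7, -1.3]
width: 0.324
grasp_force: 30.0
```

```bash
python3 -c "
from h import *
s=ctrl.get_state();print(s['clock'],s['position'],s['joint_pos']);
print(tool([.539,.226,.135]))"
```

```text
8.75 [ 0.63022759 -0.17802762  0.13727335] [-2.85963805e-02  4.96747608e-01 -3.41676860e-02  5.13173788e-04
 -1.03313222e+00 -4.62488908e-01]
[-313.3  270.9    1.4]
```

Emit:
jog_arm --steps '[[[-313,271,0,1.08],[-313,271,0,1.08],[-313,271,0,1.08],[-313,271,0,1.08],[-313,271,0,1.08],[-313,271,0,1.08],[-313,271,0,1.08],[-313,271,0,1.08]]]'

```text
clock: 9.75
position: [0.5355, 0.2294, 0.1323]
ee_rot: [-0.003, 1.0, -0.0, -0.001]
ft_force: [0.2, -0.3, 0.3]
width: 0.324
grasp_force: 30.0
```

Emit:
jog_arm --steps '[[[0,0,0,0],[0,0,0,0]]]'

```text
clock: 10.0
position: [0.537, 0.2246, 0.1332]
ee_rot: [0.001, 1.0, -0.0, -0.001]
ft_force: [0.3, -0.1, -0.0]
width: 0.326
grasp_force: 30.0
```

```bash
python3 -c "
from h import *
from scipy.spatial.transform import Rotation as R
s=ctrl.get_state();print(s['clock'],s['position'],s['width'],s['joint_pos'],R.from_quat(s['ee_rot']).as_matrix()[:,1]);
print(tool([.539,.226,.073]))"
```

```text
10.0 [0.53698259 0.22462356 0.13318984] 0.32607836262467127 [ 6.74232527e-01  3.91422901e-01 -2.22833740e-01 -1.42434669e-04
 -9.58102375e-01 -2.24683717e+00] [ 1.88973768e-03  9.99997821e-01 -8.86995360e-04]
[-2.1  1.4 60.2]
```

Emit:
jog_arm --steps '[[[-2,1,35,0],[-2,1,60,0],[-2,1,60,0],[-2,1,60,0]]]'

```text
clock: 10.5
position: [0.54, 0.2266, 0.0748]
ee_rot: [0.001, 1.0, 0.0, 0.001]
ft_force: [-0.2, 0.6, -0.1]
width: 0.318
grasp_force: 30.0
```

Emit:
jog_arm --steps '[[[0,0,0,0],[0,0,0,0],[0,0,0,0]]]' --fingers 0

```text
clock: 10.88
position: [0.5393, 0.2272, 0.0745]
ee_rot: [0.0, 1.0, 0.0, 0.0]
ft_force: [-0.5, 0.9, 0.6]
width: 0.489
grasp_force: 0.0
```

Emit:
jog_arm --steps '[[[0,0,-50,0],[0,0,-90,0]]]' --fingers 0.5

```text
clock: 11.12
position: [0.5393, 0.2271, 0.1655]
ee_rot: [-0.0, 1.0, 0.0, 0.0]
ft_force: [0.0, 0.3, 0.1]
width: 0.645
grasp_force: 0.0
```

```bash
python3 - <<'E'
from h import *
s=ctrl.get_state();print(s['clock'],s['position'],s['width'])
# cork axis from first top view: top face by height
d=np.load('top0.npz')['d'];m=ctrl.camera_model('top')
v,u=np.mgrid[185:230,405:445];dd=d[185:230,405:445];W=(np.stack([(u-m['cx'])/m['fx']*dd,(v-m['cy'])/m['fy']*dd,dd],-1)-m['t'])@np.array(m['R'])
k=W[...,2]>.022;q=W[k][:,:2]*1000;print(k.sum(),cv2.minAreaRect(q.astype(np.float32)),q.mean(0))
E
```

```text
11.125 [0.53928959 0.2271489  0.16550335] 0.6450646183359896
275 ((450.0078125, -189.9391326904297), (73.80368041992188, 383.9807434082031), 5.8936991691589355) [ 463.56800142 -338.40420413]
```

Emit:
jog_arm --steps '[[[36,-573,0,0.2],[36,-573,0,0.2],[36,-573,0,0.2],[36,-573,0,0.2],[36,-573,0,0.2],[36,-573,0,0.2],[36,-573,0,0.2],[36,-573,0,0.2]]]' --fingers 0.6

```text
clock: 12.12
position: [0.5075, -0.274, 0.1643]
ee_rot: [0.1, 0.995, -0.0, 0.0]
ft_force: [1.1, 0.4, -0.1]
width: 0.799
grasp_force: 0.0
```

```bash
python3 -c "
from h import *
s=ctrl.get_state();print(s['clock'],s['position'],s['joint_pos']);
print(tool([.503,-.346,.165]))"
```

```text
12.125 [ 0.50746245 -0.27395186  0.16434424] [-2.14182861e-01  3.50746758e-01 -1.98829837e-01  1.20688000e-04
 -1.02024759e+00 -1.55643216e+00]
[ -9.9 -71.5  -0.6]
```

Emit:
jog_arm --steps '[[[-10,-70,0,0],[-10,-70,0,0],[-10,-70,0,0],[-10,-70,0,0]]]'

```text
clock: 12.62
position: [0.5037, -0.3412, 0.164]
ee_rot: [0.099, 0.995, 0.0, -0.0]
ft_force: [0.4, 0.2, 0.3]
width: 0.799
grasp_force: 0.0
```

```bash
python3 - <<'E'
from h import *
from scipy.spatial.transform import Rotation as R
s=ctrl.get_state();print(s["clock"],s["position"],R.from_quat(s['ee_rot']).as_matrix()[:,1])
m=ctrl.camera_model("wrist");p,d=ctrl.snapshot("wrist");cv2.imwrite("pics/w3.png",p[:,:,::-1])
v,u=np.mgrid[0:240,150:500];dd=d[:240,150:500];W=(np.stack([(u-m['cx'])/m['fx']*dd,(v-m['cy'])/m['fy']*dd,dd],-1)-m['t'])@np.array(m['R'])
k=((W[...,2]>.024)&(W[...,2]<.036)&(abs(W[...,0]-.464)<.07)&(abs(W[...,1]+.338)<.07)).astype(np.uint8)
k=cv2.morphologyEx(k,cv2.MORPH_OPEN,np.ones((5,5)))
q=W[k>0][:,:2]*1000;print(k.sum(),cv2.minAreaRect(q.astype(np.float32)),q.mean(0))
print(tool([.464,-.338,.004]))
m=ctrl.camera_model("top");p,d=ctrl.snapshot("top")
cv2.imwrite("pics/c3.png",cv2.resize(np.hstack([p[140:260,200:300]]),None,fx=4,fy=4)[:,:,::-1])
E
python3 -c "
import cv2,numpy as np
a=cv2.imread('pics/w3.png');b=cv2.imread('pics/c3.png');b=cv2.resize(b,(333,400));cv2.imwrite('pics/wc3.png',np.hstack([cv2.resize(a,(466,400))[:, :],b]))"
```

```text
12.625 [ 0.50374659 -0.34121275  0.1640084 ] [1.97291388e-01 9.80344849e-01 2.92304693e-04]
4002 ((466.8903503417969, -352.1282043457031), (40.0587043762207, 70.19843292236328), 72.43110656738281) [ 465.27562754 -351.52527926]
[ 39.8  -4.8 160.2]
```

View pics/wc3.png

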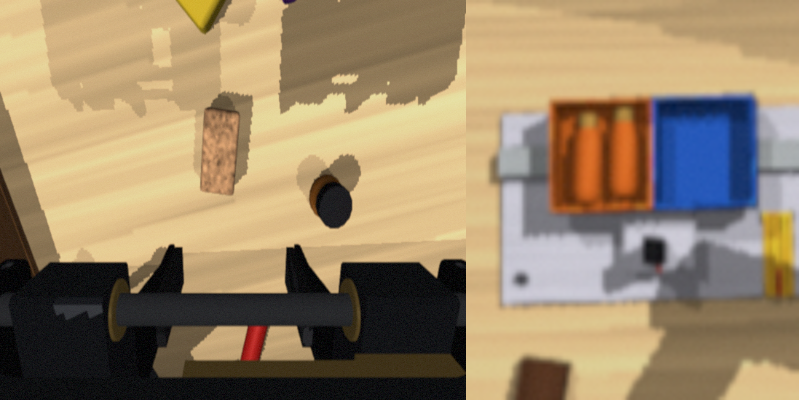

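Both handles lie side by side in the orange bin (right panel, (588,155) and (624,150)). The cork is at left-panel (220,150), clear of the jar at (333,205).

Emit:
jog_arm --steps '[[[35,-18,40,0.11],[35,-18,90,0.11],[35,-18,130,0.11],[35,-18,150,0.11],[35,-18,160,0.11],[35,-18,160,0.11]]]'

```text
clock: 13.48
position: [0.466, -0.3527, 0.0039]
ee_rot: [0.154, 0.988, -0.0, -0.0]
ft_force: [0.0, 0.3, 0.8]
width: 0.801
grasp_force: 0.0
```

Emit:
jog_arm --steps '[[[0,0,0,0],[0,0,0,0],[0,0,0,0],[0,0,0,0],[0,0,0,0]]]' --fingers -1

```text
clock: 14.1
position: [0.4659, -0.3533, 0.0043]
ee_rot: [0.154, 0.988, -0.0, 0.0]
ft_force: [-0.1, 1.8, 3.2]
width: 0.459
grasp_force: 30.0
```

Emit:
jog_arm --steps '[[[0,0,-50,0],[0,0,-100,0],[0,0,-140,0],[0,0,-140,0]]]'

```text
clock: 14.6
position: [0.4675, -0.3543, 0.1476]
ee_rot: [0.154, 0.988, -0.001, 0.004]
ft_force: [0.7, 0.1, -1.0]
width: 0.459
grasp_force: 30.0
```

```bash
python3 -c "
from h import *
s=ctrl.get_state();print(s['clock'],s['position'],s['joint_pos']);
print(tool([.539,.145,.145]))"
```

```text
14.6 [ 0.46752961 -0.35429104  0.1476266 ] [-3.72203367e-01  3.79346844e-01 -2.01254242e-01  8.09117787e-04
 -9.82300260e-01 -1.50890271e+00]
[ 84.2 497.3   1.4]
```

Emit:
jog_arm --steps '[[[84,497,0,-0.31],[84,497,0,-0.31],[84,497,0,-0.31],[84,497,0,-0.31],[84,497,0,-0.31],[84,497,0,-0.31],[84,497,0,-0.31],[84,497,0,-0.31]]]'

```text
clock: 15.6
position: [0.5359, 0.1433, 0.1425]
ee_rot: [0.0, 1.0, -0.001, -0.001]
ft_force: [0.8, -0.0, -0.6]
width: 0.455
grasp_force: 30.0
```

Emit:
jog_arm --steps '[[[0,0,0,0],[0,0,0,0]]]'

```text
clock: 15.85
position: [0.5357, 0.1413, 0.1424]
ee_rot: [-0.0, 1.0, -0.001, -0.002]
ft_force: [-0.5, 0.4, -1.1]
width: 0.457
grasp_force: 30.0
```

```bash
python3 -c "
from h import *
s=ctrl.get_state();print(s['clock'],s['position'],s['ee_rot']);
print(tool([.539,.145,.05]))"
```

```text
15.85 [0.53570011 0.14134193 0.14238979] [-6.93317529e-05  9.99998595e-01 -6.93769280e-04 -1.52425803e-03]
[-3.6  3.8 92.4]
```

Emit:
jog_arm --steps '[[[-3,4,30,0],[-3,4,60,0],[-3,4,80,0],[-3,4,92,0],[-3,4,92,0]]]'

```text
clock: 16.48
position: [0.5392, 0.1444, 0.0511]
ee_rot: [0.001, 1.0, -0.001, -0.001]
ft_force: [-0.6, 0.4, -1.6]
width: 0.46
grasp_force: 30.0
```

Emit:
jog_arm --steps '[[[0,0,0,0],[0,0,0,0],[0,0,0,0]]]' --fingers 0.1

```text
clock: 16.85
position: [0.5402, 0.1459, 0.0526]
ee_rot: [0.0, 1.0, 0.0, 0.001]
ft_force: [-0.3, 0.1, -0.6]
width: 0.542
grasp_force: 0.0
```

Emit:
jog_arm --steps '[[[0,0,-40,0],[0,0,-80,0],[0,0,-115,0],[0,0,-115,0]]]'

```text
clock: 17.35
position: [0.5416, 0.1466, 0.1707]
ee_rot: [-0.0, 1.0, 0.002, 0.004]
ft_force: [0.0, -0.5, -0.4]
width: 0.552
grasp_force: 0.0
```

```bash
python3 - <<'E'
from h import *
s=ctrl.get_state();print(s['clock'],s['position'])
print(tool([.525,.193,.17]))
E
```

```text
17.35 [0.54162483 0.1466336  0.17066351]
[16.6 46.4  0.7]
```

Emit:
jog_arm --steps '[[[30,-7,-30,0],[30,-7,-30,0],[30,-7,-30,0],[30,-7,-30,0]]]'

```text
clock: 17.85
position: [0.5097, 0.1386, 0.1957]
ee_rot: [0.0, 1.0, -0.0, -0.001]
ft_force: [0.5, 0.0, -0.4]
width: 0.549
grasp_force: 0.0
```

```bash
python3 - <<'E'
from h import *
s=ctrl.get_state();print(s["clock"],s["position"])
m=ctrl.camera_model("wrist");p,d=ctrl.snapshot("wrist")
np.savez("w4.npz",p=p,d=d,**{k:np.array(v) for k,v in m.items()})
p2,_=ctrl.snapshot("top")
cv2.imwrite("pics/w4.png",np.hstack([cv2.resize(p,(500,400)),cv2.resize(p2[150:240,200:290],(300,400))])[:,:,::-1])
for lo,hi in(((0,150,80),(3,255,255)),((172,150,80),(180,255,255))):
  for c in blobs(p,lo,hi,3):
    if len(c)<400: print('red',c.mean(0).round(1),cv2.contourArea(c),[ray(m,*c.mean(0)[0],z).round(4)[:2] for z in(.034,.015)])
for c in blobs(p,(22,150,100),(35,255,255),200): print('yel',c.mean(0).round(),onplane(m,c,.012))
v,u=np.mgrid[0:400,0:640];W=(np.stack([(u-m['cx'])/m['fx']*d,(v-m['cy'])/m['fy']*d,d],-1)-m['t'])@np.array(m['R'])
k=((abs(W[...,2]-.086)<.006)&(abs(W[...,0]-.445)<.03)&(abs(W[...,1]-.193)<.03))
if k.sum()>4: print('pad',k.sum(),W[k].mean(0),cv2.minAreaRect((W[k][:,:2]*1000).astype(np.float32)))
E
```

```text
17.85 [0.5097229  0.13859563 0.19566433]
red [[387.6  97. ]] 20.0 [array([0.4309, 0.1949]), array([0.4309, 0.1982])]
red [[257.7  79.3]] 63.5 [array([0.4161, 0.0832]), array([0.4153, 0.08  ])]
yel [[259. 101.]] (array([443.2,  80.1]), array([82.4, 28.9], dtype=float32), 0.004)
pad 782 [0.44666465 0.19398785 0.08661164] ((447.1575927734375, 194.7409210205078), (25.560535430908203, 16.337427139282227), 0.006958800833672285)
```

View pics/w4.png

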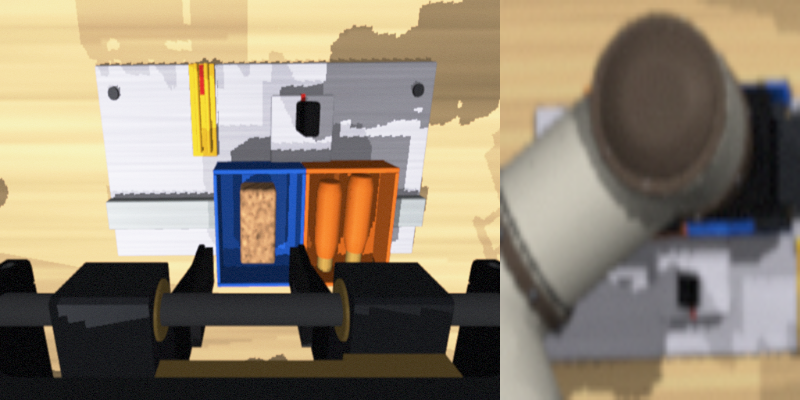

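All three parts are in their bins: the cork in blue at (258,220), the handles in orange at (328,215) and (358,210). The paddle is at (308,118), its red mark at (303,97) and the notch mark at (201,79). The slide comes to about 114 mm. Next I grip the paddle.

Emit:
jog_arm --steps '[[[40,30,30,0],[63,56,60,0],[63,56,85,0],[63,56,110,0],[63,56,135,0],[63,56,149,0],[63,56,149,0],[63,56,149,0]]]' --fingers 0

```text
clock: 18.95
position: [0.4475, 0.1951, 0.0485]
ee_rot: [0.0, 1.0, 0.0, 0.001]
ft_force: [0.1, 0.5, -0.6]
width: 0.503
grasp_force: 0.0
```

Emit:
jog_arm --steps '[[[0,0,0,0],[0,0,0,0],[0,0,0,0],[0,0,0,0],[0,0,0,0]]]' --fingers -1

```text
clock: 19.58
position: [0.447, 0.195, 0.0482]
ee_rot: [-0.0, 1.0, 0.0, 0.0]
ft_force: [-0.8, 0.6, 1.5]
width: 0.178
grasp_force: 30.0
```

```bash
python3 - <<'E'
from h import *
s=ctrl.get_state();print(s["clock"],s["position"],s["ft_force"],s["grasp_force"],s["width"],s["ee_rot"])
E
```

```text
19.575 [0.44696439 0.19496501 0.04816063] [-0.75556585  0.60060136  1.46974487] 30.004465263336897 0.17821259954641147 [-3.80870522e-04  9.99999881e-01  1.60539935e-04  2.58814771e-04]
```

Emit:
jog_arm --steps '[[[0,-10,0,0],[0,-25,0,0],[0,-40,0,0],[0,-55,0,0],[0,-70,0,0],[0,-82,0,0],[0,-90,0,0],[0,-90,0,0]]]'

```text
clock: 20.58
position: [0.4476, 0.1037, 0.0481]
ee_rot: [0.0, 1.0, -0.0, 0.001]
ft_force: [5.2, -3.0, 1.3]
width: 0.182
grasp_force: 30.0
```

Emit:
jog_arm --steps '[[[0,0,0,0],[0,0,0,0]]]'

```text
clock: 20.82
position: [0.4476, 0.104, 0.0481]
ee_rot: [-0.0, 1.0, -0.0, 0.001]
ft_force: [5.3, -2.5, 2.8]
width: 0.177
grasp_force: 30.0
```

```bash
python3 - <<'E'
from h import *
s=ctrl.get_state();print(s["clock"],s["position"],s["ft_force"],s["grasp_force"],s["joint_efforts"].round(2))
m=ctrl.camera_model("wrist");p,d=ctrl.snapshot("wrist")
ms=ctrl.camera_model("scene");q,_=ctrl.snapshot("scene")
mt=ctrl.camera_model("top");t,_=ctrl.snapshot("top")
for n,mm,pp in(("w",m,p),("s",ms,q),("t",mt,t)):
 h=pp
 for c in blobs(pp,(0,140,70),(4,255,255),2)+blobs(pp,(170,140,70),(180,255,255),2):
  if len(c)<300:
   for z in(.034,.015):
    X=ray(mm,*c.mean(0)[0],z)
    if abs(X[1]-.09)<.06 and .38<X[0]<.46: print(n,c.mean(0),cv2.contourArea(c),z,X.round(4))
u,v=map(int,proj(ms,np.array([.43,.09,.03])));a=cv2.resize(q[v-30:v+30,u-30:u+30],(400,400),interpolation=cv2.INTER_CUBIC)
cv2.imwrite("pics/w5.png",np.hstack([cv2.resize(p,(400,400)),a])[:,:,::-1])
E
```

```text
20.825 [0.44762675 0.10397416 0.04813999] [ 5.2708561  -2.53037691  2.80940855] 30.01173574011773 [  1.35 -28.16   9.58   1.15  -0.92  -0.23]
w [[321.27906977 222.18604651]] 98.5 0.034 [0.4315 0.1029 0.034 ]
w [[321.27906977 222.18604651]] 98.5 0.015 [0.4383 0.1029 0.015 ]
w [[280.09375 183.     ]] 247.0 0.034 [0.4104 0.0821 0.034 ]
w [[280.09375 183.     ]] 247.0 0.015 [0.4149 0.0798 0.015 ]
```

View pics/w5.png

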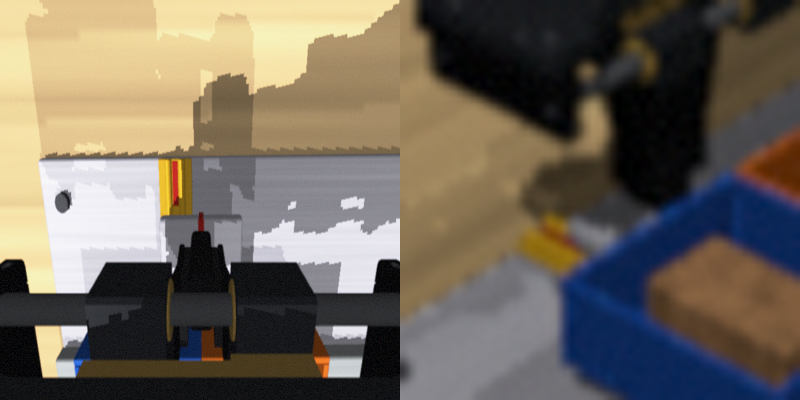

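The left panel shows the caddy's red mark at (201,221) and the notch mark at (176,183). By ray casting, about 23 mm remain. I advance slowly and watch the force.

Emit:
jog_arm --steps '[[[-0.5,-3,0,0],[-0.5,-6,0,0],[-1,-9,0,0],[-1,-9,0,0]]]'

```text
clock: 21.48
position: [0.4477, 0.0952, 0.0481]
ee_rot: [0.0, 1.0, -0.0, -0.0]
ft_force: [1.9, 0.1, 6.1]
width: 0.18
grasp_force: 30.0
```

Emit:
jog_arm --steps '[[[0,-1.5,0,0],[0,-3,0,0],[0,-4,0,0],[0,-4,0,0]]]'

```text
clock: 21.98
position: [0.4478, 0.092, 0.0481]
ee_rot: [0.0, 1.0, 0.0, 0.0]
ft_force: [-0.4, 3.8, 5.4]
width: 0.182
grasp_force: 30.0
```

```bash
cat > marks.py <<'E'
from h import *
s=ctrl.get_state();print(s["clock"],s["position"].round(4),s["ft_force"].round(2),s["grasp_force"])
m=ctrl.camera_model("wrist");p,d=ctrl.snapshot("wrist")
for c in blobs(p,(0,140,70),(4,255,255),20)+blobs(p,(170,140,70),(180,255,255),20):
  if len(c)<300: print(c.mean(0),cv2.contourArea(c),[ray(m,*c.mean(0)[0],z).round(4) for z in(.034,.015)])
E
python3 marks.py
```

```text
21.975 [0.4478 0.092  0.0481] [-0.41  3.8   5.42] 30.011405367404222
[[321.4        222.06666667]] 101.5 [array([0.4315, 0.0911, 0.034 ]), array([0.4383, 0.0911, 0.015 ])]
[[301.25233645 181.96261682]] 225.5 [array([0.41  , 0.0809, 0.034 ]), array([0.4145, 0.0798, 0.015 ])]
```

Emit:
jog_arm --steps '[[[0,-1,0,0],[0,-2,0,0],[0,-3,0,0],[0,-4,0,0],[0,-4,0,0]]]'

```text
clock: 22.65
position: [0.4478, 0.0882, 0.0481]
ee_rot: [-0.0, 1.0, 0.0, 0.0]
ft_force: [-0.2, 4.9, 5.9]
width: 0.186
grasp_force: 30.0
```

Emit:
jog_arm --steps '[[[0,-1,0,0],[0,-2,0,0],[0,-3,0,0],[0,-3,0,0]]]'

```text
clock: 23.15
position: [0.4478, 0.0846, 0.0481]
ee_rot: [-0.0, 1.0, 0.0, 0.0]
ft_force: [1.3, 2.0, 4.7]
width: 0.181
grasp_force: 30.0
```

```bash
python3 marks.py
```

```text
23.15 [0.4478 0.0846 0.0481] [1.29 1.96 4.68] 30.009583323262632
[[321.41304348 221.84782609]] 88.0 [array([0.4315, 0.0836, 0.034 ]), array([0.4382, 0.0836, 0.015 ])]
[[314.18095238 183.36190476]] 206.5 [array([0.4108, 0.08  , 0.034 ]), array([0.4153, 0.0796, 0.015 ])]
```

Past the first crest: the push fell from 4.9 to 2.0 N with 4.0 mm left. I ease into the notch.

Emit:
jog_arm --steps '[[[0,-1,0,0],[0,-2,0,0],[0,-3,0,0],[0,-3,0,0],[0,-3,0,0]]]'

```text
clock: 23.82
position: [0.4478, 0.0813, 0.0481]
ee_rot: [-0.0, 1.0, -0.0, 0.0]
ft_force: [2.0, 0.6, 4.8]
width: 0.181
grasp_force: 30.0
```

```bash
python3 marks.py
```

```text
23.825 [0.4478 0.0813 0.0481] [2.   0.64 4.76] 30.011651571840048
[[321.33333333 221.6875    ]] 91.0 [array([0.4314, 0.0803, 0.034 ]), array([0.4381, 0.0803, 0.015 ])]
[[320.07476636 183.12149533]] 221.5 [array([0.4107, 0.0797, 0.034 ]), array([0.4152, 0.0796, 0.015 ])]
```

Emit:
jog_arm --steps '[[[0,-0.5,0,0],[0,-0.5,0,0],[0,-0.5,0,0],[0,-0.5,0,0],[0,-0.5,0,0],[0,-0.5,0,0]]]'

```text
clock: 24.62
position: [0.4478, 0.081, 0.0481]
ee_rot: [-0.0, 1.0, -0.0, 0.0]
ft_force: [0.6, 1.8, 5.8]
width: 0.178
grasp_force: 30.0
```

```bash
python3 marks.py; python3 -c "
from cell import ctrl
print(ctrl.sign_off())"
```

```text
24.625 [0.4478 0.081  0.0481] [0.58 1.76 5.8 ] 30.010713720694184
[[321.26190476 222.28571429]] 96.0 [array([0.4317, 0.0799, 0.034 ]), array([0.4385, 0.0799, 0.015 ])]
[[320.92929293 182.75757576]] 227.5 [array([0.4105, 0.0798, 0.034 ]), array([0.415 , 0.0798, 0.015 ])]
the job is handed in; nothing more can be done
None
```

I handed the job in at 24.6 s: both handles are in the orange bin and the cork in the blue one, and the caddy is in the notch with the marks about 0.1 mm apart by camera, the paddle still gripped at 30 N; the sign-off returned no verdict.

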